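# Deburr the mouth of a clamped pipe

## Task

Take the deburring tool from its stand and run its blade lightly round the inner edge of the pipe clamped in the vise: begin on the side of the vise's spindle, go clockwise as seen from above, once all the way round and back to the spindle side, steadily bearing on the edge at about 5 N and never over 10 N. Then put the tool back upright in its stand, fully home, and let go; leave the other things on the bench where they are.

Things in the scene. Friction and masses are not known exactly. Their poses are not given: they have to be found in the camera images.
- vise: Blue bench vise, fixed, 150 x 110 mm, jaws 100 mm wide along y, their tops 70 mm up. It clamps one upright steel pipe, outside diameter 54 mm, bore 44 mm with a square inner edge at its open mouth, free for 50 mm down. Origin on the bench, straight under the centre of the mouth (to 1 mm), z up. -x points from the pipe to the vise's spindle.
- pipe_axis (a point): Point on the pipe's axis level with the jaw tops, 70 mm above the bench. The mouth's height is not measured: 88 to 116 mm above the bench. The pipe also leans along the jaws (about the vise's x, through the mouth's centre) by up to 0.06 rad either way, not measured: the inner edge is up to 1.3 mm higher on the vise's +y or -y side than in the middle.
- spindle (a point): Middle of the 120 mm cross bar of the vise's spindle (a steel screw), 110 mm from the pipe's axis and 48 mm up, on the side nearer the robot. It marks the side of the pipe's edge where the round begins and ends.
- tool: Deburring tool, 0.15 to 0.25 kg, upright in the stand. Origin: centre of the underside of its round collar (42 mm diameter, 6 mm thick), z up. Above: a square wooden handle, 24 x 24 mm, faces across x and y, 6 to 54 mm above the origin; grip it about 30 mm above the origin. Below: a round shank, 18 mm diameter, 20 mm long, then the cone blade.
- blade_tip (a point): Apex of the ribbed flat cone blade, pointing down, on the tool's axis 41 mm under its origin; cone 24 mm across at its top, 7 mm high. Sprung: gives up to 12 mm straight up, 1 N at first and 2 N more per mm, then a hard stop. Its flank bears on the pipe's inner edge when the apex hangs in the bore 13 to 20 mm from the mouth's axis (17 mm is good).
- stand: Fixed wooden block, 90 x 90 x 60 mm high, with one upright hole in the middle, 32 mm diameter and 55 mm deep, in which the tool's shank and blade hang; its collar then rests on the block's top. Origin at the centre of the block's underside, on the bench, z up.
- tin: Bystander: closed steel can, 66 mm diameter, 90 mm high, origin at the centre of its underside. To be left alone.
- coupling: Bystander: short steel pipe coupling standing on end, 48 mm diameter, 35 mm high, origin at the centre of its underside. To be left alone.
- offcut: Bystander: wooden offcut, 60 x 45 x 40 mm high, origin at the centre of its underside. To be left alone.
Not all that is in view belongs to the job. Of the things that look like the vise, the middle-sized one is meant.

How it is judged (in metres and radians):
On the way, in this order (a step that is already met when the one before it is completed fails the run):
1. blade bears on the pipe's inner edge (over 2 N) at the spindle side (contact force between tool and vise above 2 N and horizontal distance between blade_tip and vise between 0.0115 and 0.0205 m and x of blade_tip in the frame of vise below -0.007 m and y of blade_tip in the frame of vise between -0.0058 and 0.0058 m), for 0.1 s.
2. blade bears on the pipe's inner edge (over 2 N) at 1/8 round, clockwise from above (contact force between tool and vise above 2 N and horizontal distance between blade_tip and vise between 0.0115 and 0.0205 m and x of blade_tip in the frame of vise below -0.007 m and y of blade_tip in the frame of vise above 0.007 m), for 0.1 s.
3. blade bears on the pipe's inner edge (over 2 N) at 1/4 round, clockwise from above (contact force between tool and vise above 2 N and horizontal distance between blade_tip and vise between 0.0115 and 0.0205 m and x of blade_tip in the frame of vise between -0.0058 and 0.0058 m and y of blade_tip in the frame of vise above 0.007 m), for 0.1 s.
4. blade bears on the pipe's inner edge (over 2 N) at 3/8 round, clockwise from above (contact force between tool and vise above 2 N and horizontal distance between blade_tip and vise between 0.0115 and 0.0205 m and x of blade_tip in the frame of vise above 0.007 m and y of blade_tip in the frame of vise above 0.007 m), for 0.1 s.
5. blade bears on the pipe's inner edge (over 2 N) at 1/2 round, clockwise from above (contact force between tool and vise above 2 N and horizontal distance between blade_tip and vise between 0.0115 and 0.0205 m and x of blade_tip in the frame of vise above 0.007 m and y of blade_tip in the frame of vise between -0.0058 and 0.0058 m), for 0.1 s.
6. blade bears on the pipe's inner edge (over 2 N) at 5/8 round, clockwise from above (contact force between tool and vise above 2 N and horizontal distance between blade_tip and vise between 0.0115 and 0.0205 m and x of blade_tip in the frame of vise above 0.007 m and y of blade_tip in the frame of vise below -0.007 m), for 0.1 s.
7. blade bears on the pipe's inner edge (over 2 N) at 3/4 round, clockwise from above (contact force between tool and vise above 2 N and horizontal distance between blade_tip and vise between 0.0115 and 0.0205 m and x of blade_tip in the frame of vise between -0.0058 and 0.0058 m and y of blade_tip in the frame of vise below -0.007 m), for 0.1 s.
8. blade bears on the pipe's inner edge (over 2 N) at 7/8 round, clockwise from above (contact force between tool and vise above 2 N and horizontal distance between blade_tip and vise between 0.0115 and 0.0205 m and x of blade_tip in the frame of vise below -0.007 m and y of blade_tip in the frame of vise below -0.007 m), for 0.1 s.
9. blade bears on the pipe's inner edge (over 2 N) at the spindle side again, full circle, clockwise from above (all of step 1), for 0.1 s.
At the end, for the whole second after the job is handed in: The tool is back in its stand, released and at rest: collar on the block's top (within 3.5 mm in height), axis within 7 mm of the hole's axis, upright within 0.1 rad (horizontal distance between tool and stand below 0.007 m and z of tool in the frame of stand between 0.056 and 0.0635 m and angle between tool's own z axis and vertical below 0.1 rad and linear speed of tool below 0.02 m/s and contact force between tool and the fingers below 0.1 N); the robot touches nothing.
It fails at once if the tool presses on the pipe or vise with more than 10 N (contact force between tool and vise above 10 N).
It fails at once if a bystander is moved by more than 20 mm (distance of any of tin, coupling, offcut from where it was at the start of the episode above 0.02 m).
It also fails if it takes over 72 s, if anything falls off the work surface, if the arm or the gripper's body presses on something with over 40 N, if the wrist force passes 120 N, or if a joint passes its speed limit or range.

## Robot

A 6-joint arm with a two-finger parallel gripper is mounted at the origin on the work surface. World frame = base frame: x ahead of the robot, y to its left, z up, the work surface at z = 0. Lengths are in mm, angles in rad, forces in N, time in s.
With the tool pointing down it reaches from about 350 to 875 mm from the base axis. Payload 4.2 kg.
Tool frame: the origin (TCP) lies on the centre line of the jaws, within the pads' length; the fingertips stand 25 mm ahead of it and the grasp point (between the pads) lies 6 mm ahead of it; z points along the fingers, y is the direction in which the jaws open and shut (so a half turn about z gives the same grasp; the last joint's range is limited). The gripper opens to 85 mm and grips with 20 to 120 N. Pads are 22 mm wide; open, the fingers measure 114 mm over their backs; the gripper's body (76 mm by 85 mm) begins 54 mm behind the grasp point. The pads swing forward as they close: fully open they stand 13 mm farther back than shut.
Start: joints at [1.509, 0.385, 0.008, 0, -1.194, -0.259], TCP at [197.046, 593.104, 231.812] pointing down, gripper open.
Joint ranges: [-3.14, 3.14], [-1.21, 2.06], [-1.07, 1.41], [-3.16, 2.05], [-2.99, -0.16], [-3.1, 3.1]. Speed limits (rad/s): [2.79, 2.79, 3.14, 3.14, 3.14, 3.14].

## Interface

Orientations are given as a unit quaternion [x, y, z, w].
In Python, from bench import arm gives the robot as it stands.
- The arm moves only by the tool drive_tool, never from a script. Its argument "plan" is a list of rows, each a list of 2 entries, a list of its own where there are three numbers: the shift along the tool's x, y, z in m, then the turn about the tool's z in degrees. A call has 1 to 12 rows; each row shifts and turns the commanded pose from where the row before left it, along the tool's axes as they then stand; what a row does not reach is not made up. A row lasts 1/8 s, in which the tool goes at most 62.5 mm and 10.7 degrees, less where a joint would pass 70% of its speed; a pose out of reach is approached as far as the arm can. A call with a gripper value outside its range is refused whole. "fingers" is the closure, from -1 (fully open) to 1 (shut), so that 0 is half open, set as the call begins (left out, the last holds). The fingers move at their own pace and stop on an object; the grip force is fixed at half the most. Time passes only in rows, so rows that do not move let the fingers close. It gives the time, the measured TCP pose, the force and the opening at its end, in the units of the state.
- arm.read_state(): the state, without advancing time (a new reading comes with each control period).
- arm.get_image(name): name is "scene" or "side" or "wrist"; returns a dict with "image" (420x560x3 uint8, red, green, blue), "K" (3x3 intrinsics, pixels), "R" (3x3) and "t" (3): a world point X has camera coordinates R X + t. Camera axes: x right, y down, z forward; pixel columns grow to the right and rows downward; lengths in mm; the calibration is good to about 2 mm. A picture is of the moment at which its call begins. There is no depth.
- arm.job_done(): hands the job in, once; it reports no verdict.
The state is a dict: "clock": time; "joints": joint angles; "joint_vel": joint speeds; "joint_efforts": joint torques, N m; "position": TCP position; "ee_rot": TCP orientation; "contact_force": force on the tool from outside, world axes, zero at the start; "wrist_torque": the same for the moment, N m; "gripper_width": finger opening in mm.
Only numpy, scipy, OpenCV 4.12 (cv2) and the standard library are available. Lean on these libraries where they do the work, as an engineer would, in place of code of your own. Each camera call takes 0.05 s, during which the arm holds its last target.

## Working session

There is one attempt and no reset: what is moved stays moved. The work goes in short steps, Python scripts to look and compute and a tool call to move; the robot and the scene stay as the last step left them, time stands still between calls to the robot, and variables do not carry over. Pictures are saved under pics/ and viewed, and the job is handed in when it is done.

Besides the shell and the picture viewer there is one more tool, called after "Request:" by a JSON object that holds its "api" and its "payload", one argument or row to a line. drive_tool: Moves the arm, as the interface text tells. Its arguments: {"type":"object","properties":{"plan":{"type":"array"},"fingers":{"type":"number"}},"required":["plan"]}

```bash
ls; mkdir -p pics
python3 - <<'E'
from bench import arm
import cv2,json,pickle
s=arm.read_state(); print(s)
for n in ["scene","side","wrist"]:
    d=arm.get_image(n); pickle.dump(d,open(f"pics/{n}0.pkl","wb"))
    cv2.imwrite(f"pics/{n}0.png",d["image"][:,:,::-1])
    print(n,d["K"],d["R"],d["t"])
E
```

```text
pics
{'clock': 0.0, 'joints': array([ 1.50862261e+00,  3.85586835e-01,  6.62610073e-03, -5.23874614e-04,
       -1.19395617e+00, -2.58604545e-01]), 'joint_vel': array([ 8.12343700e-04, -2.54832426e-04,  1.61881647e-04, -4.22029433e-04,
        3.94342929e-05,  6.52950407e-04]), 'joint_efforts': array([ 6.44221673e-04, -3.92290056e+01,  1.88405228e+01,  4.18619648e+00,
       -4.59777730e-03, -5.55921517e-06]), 'position': array([196.85511562, 592.58613611, 230.69969524]), 'ee_rot': array([ 9.87149189e-01, -1.59797668e-01, -1.38312806e-04,  1.07905084e-03]), 'contact_force': array([-0.58435111, -0.50374669, -0.59036476]), 'wrist_torque': array([-0.00522419, -0.01069172, -0.03155216]), 'gripper_width': 85.80964352325086}
scene [[501.11980821   0.         284.24567854]
 [  0.         501.11980821 203.5291623 ]
 [  0.           0.           1.        ]] [[ 0.80140414  0.59789524 -0.01651318]
 [ 0.44242297 -0.61114    -0.65633057]
 [-0.40250879  0.51868023 -0.75429271]] [-478.70148594 -159.27488861 1516.99653762]
side [[464.17760108   0.         286.83661571]
 [  0.         464.17760108 209.41337465]
 [  0.           0.           1.        ]] [[ 0.73569657 -0.67728897 -0.00549556]
 [-0.51722582 -0.55655446 -0.65017273]
 [ 0.43729624  0.4811723  -0.75976656]] [-360.84009926  372.08484204 1048.92940191]
wrist [[359.81778391   0.         282.32293361]
 [  0.         359.81778391 202.61576508]
 [  0.           0.           1.        ]] [[-0.31537709 -0.94896493  0.00168919]
 [-0.90449936  0.30113705  0.30198906]
 [-0.2870857   0.09371256 -0.95330989]] [624.68635836 -39.28853016 380.34804734]
```

View pics/scene0.png

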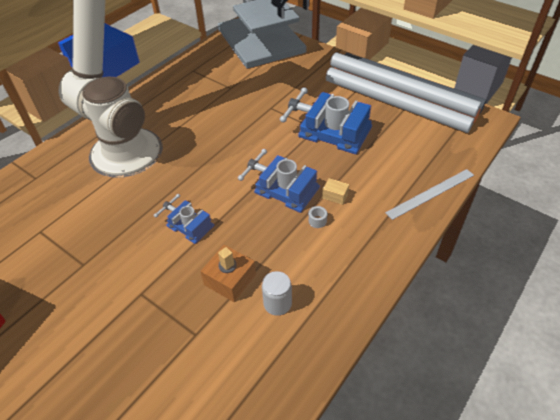

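View pics/side0.png

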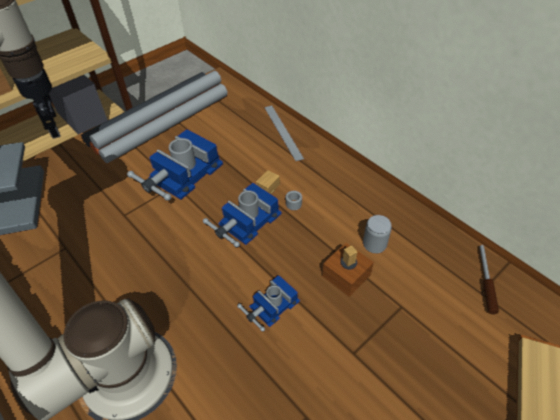

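View pics/wrist0.png

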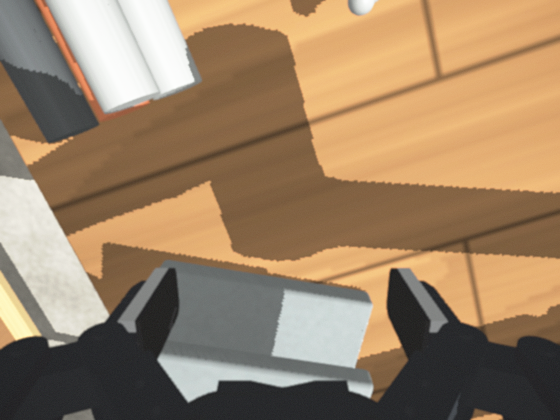

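Candidates for the vise: scene pixels (188,218) small, (287,180) middle-sized and (337,120) large. The tool is the only one, at (226,260). I'll measure the real sizes and view close crops.

```bash
cat > h.py <<'E'
import numpy as np,cv2,pickle
from bench import arm
def load(n): return pickle.load(open(f"pics/{n}.pkl","rb"))
def snap(n,tag):
    d=arm.get_image(n); pickle.dump(d,open(f"pics/{n}{tag}.pkl","wb")); cv2.imwrite(f"pics/{n}{tag}.png",d["image"][:,:,::-1]); return d
def crop(d,c0,r0,c1,r1,f,out):
    im=cv2.resize(d["image"][r0:r1,c0:c1,::-1],None,fx=f,fy=f,interpolation=cv2.INTER_CUBIC); cv2.imwrite(out,im)
def ray(d,u,v):
    K,R,t=map(np.array,(d["K"],d["R"],d["t"])); w=R.T@np.linalg.inv(K)@np.array([u,v,1.]); return -R.T@t,w
def atz(d,u,v,z):
    c,w=ray(d,u,v); return c+w*(z-c[2])/w[2]
def tri(d1,p1,d2,p2):
    P=[np.array(d["K"])@np.c_[d["R"],d["t"]] for d in(d1,d2)]
    X=cv2.triangulatePoints(P[0],P[1],np.array(p1,float).reshape(2,1),np.array(p2,float).reshape(2,1))[:,0]; return X[:3]/X[3]
def proj(d,X):
    p=np.array(d["K"])@(np.array(d["R"])@np.array(X,float)+d["t"]); return p[:2]/p[2]
E
python3 - <<'E'
from h import *
s=load("scene0");d=load("side0")
crop(s,230,140,370,240,5.5,"pics/c1.png"); crop(d,190,160,310,260,6,"pics/c2.png")
crop(s,190,235,300,320,6,"pics/c3.png"); crop(d,315,205,400,295,6,"pics/c4.png")
for a,b in [((226,258),(349,257)),((287,166),(249,196)),((337,102),(180,146)),((188,212),(273,292))]: print(tri(s,a,d,b))
E
```

```text
[ 552.46370703 -159.93064375   89.06136361]
[494.57294687 154.11722699 100.37429357]
[465.13204771 439.17637633 115.62688247]
[361.39713269 -92.64147149  55.76863332]
```

View pics/c1.png

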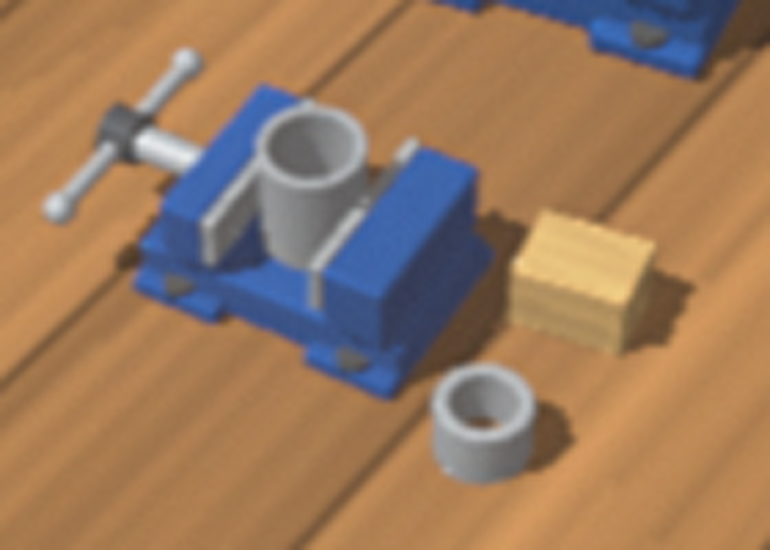

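View pics/c2.png

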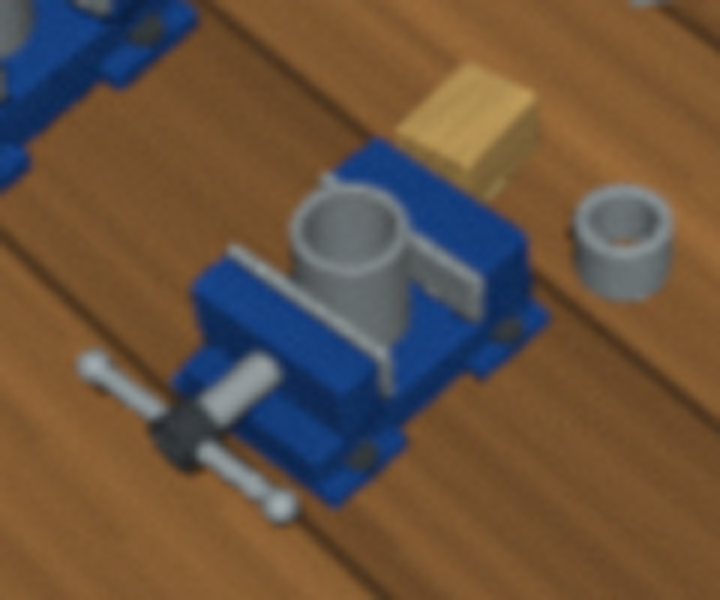

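View pics/c3.png

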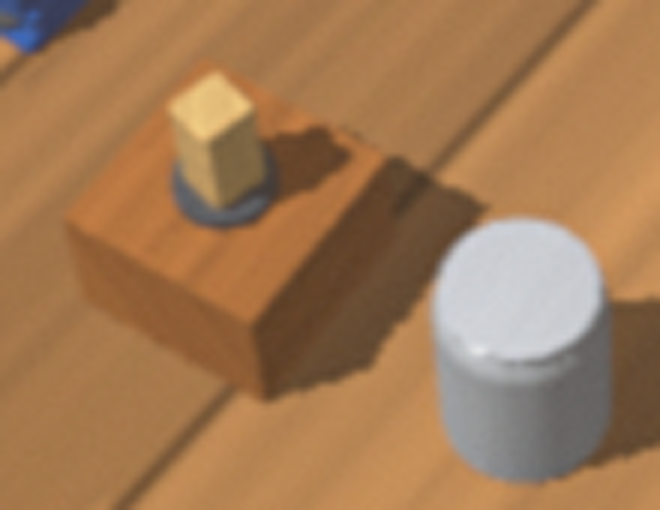

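View pics/c4.png

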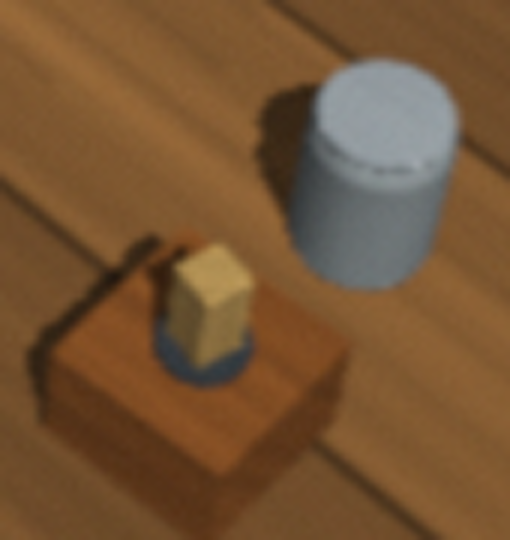

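Run:
```python
from h import *
s=load("scene0");d=load("side0")
S=lambda x,y,o,f:((x+.5)/f-.5+o[0],(y+.5)/f-.5+o[1])
c1=lambda x,y:S(x,y,(230,140),5.5); c2=lambda x,y:S(x,y,(190,160),6)
c3=lambda x,y:S(x,y,(190,235),6); c4=lambda x,y:S(x,y,(315,205),6)
print("mouth",tri(s,c1(312,147),d,c2(351,230)))
print("handletop",tri(s,c3(212,106),d,c4(212,277)))
a=tri(s,c1(57,208),d,c2(281,508)); b=tri(s,c1(186,62),d,c2(94,364))
print("bar ends",a,b,(a+b)/2,np.linalg.norm(a-b))
print("collar",tri(s,c3(225,187),d,c4(204,345)))
# stand top corners z=60
print("stand scene",[atz(s,*c3(*p),60).round(1) for p in [(65,222),(252,328),(388,158),(207,62)]])
print("stand side",[atz(d,*c4(*p),60).round(1) for p in [(47,352),(225,475),(350,350),(200,237)]])
print("handle corners", [atz(s,*c3(*p),114).round(1) for p in [(168,112),(212,72),(256,100),(213,140)]])
print("tin",tri(s,c3(520,285),d,c4(385,108)),"coup",tri(s,c1(485,400),d,c2(624,225)),"off",tri(s,c1(580,255),d,c2(468,115)))
```

```text
mouth [491.10591143 155.04501324  95.54425242]
handletop [ 553.22905155 -159.88735702  113.377062  ]
bar ends [387.3524322   82.04519762  51.72490674] [374.71243868 201.77255972  53.32329453] [381.03243544 141.90887867  52.52410064] 120.40334511100436
collar [ 554.68965866 -161.30286092   63.45904477]
stand scene [array([ 513.9, -209.9,   60. ]), array([ 602.8, -203.2,   60. ]), array([ 595.7, -113.6,   60. ]), array([ 507.8, -120.3,   60. ])]
stand side [array([ 506.3, -115.7,   60. ]), array([ 516.5, -206.7,   60. ]), array([ 600.2, -201.4,   60. ]), array([ 597.5, -118.8,   60. ])]
handle corners [array([ 542.2, -172.9,  114. ]), array([ 543.4, -149.2,  114. ]), array([ 565.3, -149.3,  114. ]), array([ 564.2, -172.5,  114. ])]
tin [ 685.94039859 -143.599108     94.10329357] coup [621.72060045 113.47559941  35.86305049] off [610.18146948 213.64926564  43.18647342]
```

```bash
cat >> h.py <<'E'
from scipy.spatial.transform import Rotation as Ro
def tp(): 
    s=arm.read_state(); return np.array(s["position"]),Ro.from_quat(s["ee_rot"]),s
def shift(target): # tool-frame shift in m to world target (mm) 
    p,R,s=tp(); return R.inv().apply(np.array(target)-p)/1000
E
python3 - <<'E'
from h import *
p,R,s=tp(); d=load("wrist0")
C=-np.array(d["R"]).T@d["t"]; print("cam in tool",R.inv().apply(C-p), "fwd",R.inv().apply(np.array(d["R"])[2]))
print(R.as_euler("ZYX",degrees=True)); print(R.as_matrix())
# rotation to yaw 5deg then target so that mouth at image center
off=R.inv().apply(C-p);fw=R.inv().apply(np.array(d["R"])[2])
Rn=Ro.from_euler("Z",5,degrees=True)*Ro.from_euler("X",180,degrees=True)
for X,h in [((491,155,96),200),((553.5,-160.5,90),180)]:
    o=Rn.apply(off);f=Rn.apply(fw); cam=np.array(X)-f*h/-f[2]
    t=cam-o; print(X,"tcp",t,"from now in tool(new yaw)",Rn.inv().apply(t-p),"in old yaw",shift(t))
E
```

```text
cam in tool [  77.47026178   -0.51242269 -142.42779793] fwd [-3.02111422e-01  2.24564072e-05  9.53272620e-01]
[-1.83884743e+01 -7.33685434e-03  1.79903020e+02]
[[ 9.48939481e-01 -3.15457907e-01 -4.12435473e-04]
 [-3.15458151e-01 -9.48938061e-01 -1.64658412e-03]
 [ 1.28052265e-04  1.69261482e-03 -9.99998559e-01]]
(491, 155, 96) tcp [477.01164571 153.26652695 153.57220207] from now in tool(new yaw) [240.71291436 462.18286895  77.39019926] in old yaw [0.40439432 0.32852165 0.07799816]
(553.5, -160.5, 90) tcp [ 533.19740079 -162.78637084  127.57220207] from now in tool(new yaw) [269.13904062 781.93000126 103.39019926] in old yaw [0.55740934 0.61066802 0.10449535]
```

Request:
{"api": "drive_tool", "payload": {
  "plan": [
    [[0.0475,0.0354,0],0],
    [[0.0475,0.0354,0],0],
    [[0.0475,0.0354,0],0],
    [[0.0475,0.0354,0],0],
    [[0.0475,0.0354,0],0],
    [[0.0475,0.0354,0],0],
    [[0.0475,0.0354,0],0],
    [[0.0475,0.0354,0],0],
    [[0.0475,0.0354,0],-7.8],
    [[0,0,0],-7.8],
    [[0,0,0],-7.8],
    [[0,0,0],0]
  ]
}}

```text
clock: 1.65
position: [502.2, 155.6, 231.5]
ee_rot: [0.999, 0.043, -0.0, 0.0]
contact_force: [-0.5, 0.9, 0.4]
gripper_width: 85.5
```

Run:
```python
from h import *
p,R,s=tp(); print(p,R.as_euler("ZYX",degrees=True),s["joints"],s["contact_force"])
d=snap("wrist","1")
print(proj(d,(491,155,96)))
```

```text
[502.17058498 155.59655481 231.50529789] [4.89470651e+00 3.90757827e-02 1.79986651e+02] [ 6.09232819e-01  2.16472230e-01 -2.33843706e-01 -1.54757313e-04
 -1.12118749e+00  1.04705964e+00] [-0.50745082  0.86157091  0.41411033]
[282.50521066 203.43702254]
```

View pics/wrist1.png

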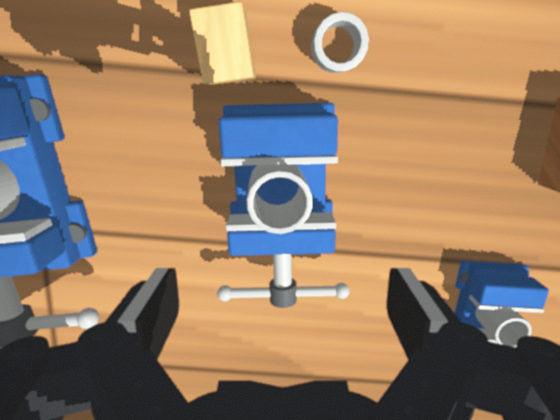

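The wrist view shows the middle-sized vise in the centre with its pipe mouth at about (280,201). The spindle bar runs from (224,294) to (342,291). Next I'll refine these points.

Run:
```python
from h import *
d=load("wrist1"); im=d["image"]
crop(d,210,90,360,310,3.4,"pics/c5.png")
g=im.min(axis=2).astype(np.uint8)
sub=g[150:250,230:330]; 
m=(sub>165).astype(np.uint8)
n,l,st,ce=cv2.connectedComponentsWithStats(m); print(st)
i=1+np.argmax(st[1:,4]); 
print(proj(d,(491,155,96)))
cs,_=cv2.findContours((l==i).astype(np.uint8),cv2.RETR_CCOMP,cv2.CHAIN_APPROX_NONE)
for c in cs:
    if len(c)>40: print(len(c),cv2.fitEllipse(c))
cv2.imwrite("pics/m.png",cv2.resize((l==i).astype(np.uint8)*255,None,fx=5,fy=5,interpolation=0))
```

```text
[[   0    0  100  100 8134]
 [  53    7   47    8  329]
 [   0    9   15    7   93]
 [  47   12    2    3    5]
 [   0   21  100   63 1439]]
[282.50521066 203.43702254]
289 ((49.378746032714844, 56.0423583984375), (62.552921295166016, 94.63421630859375), 87.89999389648438)
151 ((49.714263916015625, 52.308807373046875), (52.13508224487305, 53.956539154052734), 83.29273986816406)
```

View pics/c5.png

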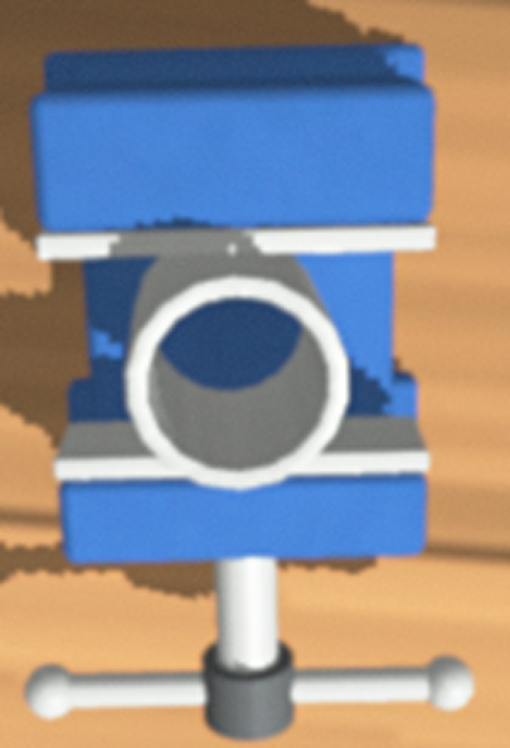

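View pics/m.png

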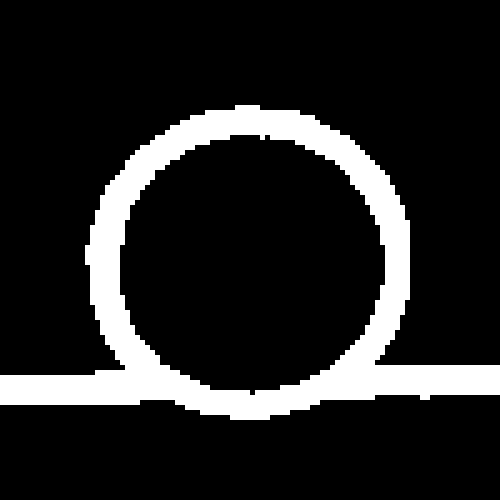

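Run:
```python
from h import *
d=load("wrist1"); s=load("scene0"); e=load("side0")
S=lambda x,y,o,f:((x+.5)/f-.5+o[0],(y+.5)/f-.5+o[1])
c1=lambda x,y:S(x,y,(230,140),5.5); c2=lambda x,y:S(x,y,(190,160),6);c5=lambda x,y:S(x,y,(210,90),3.4)
print(-np.array(d["R"]).T@d["t"])
m=(279.7,202.3)
print("w+scene",tri(d,m,s,c1(312,147)),"w+side",tri(d,m,e,c2(351,230)))
for z in(88,92,96,100): 
  X=atz(d,*m,z); print(z,X, "diam px", np.linalg.norm(proj(d,X+[0,24.5,0])-proj(d,X-[0,24.5,0])))
# spindle bar ends at z48
a=atz(d,*c5(50,691),48);b=atz(d,*c5(450,684),48); print(a,b,(a+b)/2,np.linalg.norm(a-b),np.degrees(np.arctan2(*(a-b)[1::-1]))-90)
J=[atz(d,*c5(*p),70) for p in [(56,466),(428,461),(437,237),(37,246)]]
for j in J: print("jaw",j)
```

```text
[579.61178454 162.59433515 374.02140092]
w+scene [489.50318469 156.97274502  91.59112768] w+side [491.7008498  157.0820648   95.00324556]
88 [489.24170276 157.19691045  88.        ] diam px 58.76279595523045
92 [490.50552541 157.27239326  92.        ] diam px 59.596254824272826
96 [491.76934807 157.34787607  96.        ] diam px 60.453696596155275
100 [493.03317073 157.42335888 100.        ] diam px 61.33617155412148
[373.91144283 205.23622827  48.        ] [386.73058175  84.50014629  48.        ] [380.32101229 144.86818728  48.        ] 121.4147100417046 6.060666354709497
jaw [456.29406443 203.28423959  70.        ]
jaw [466.19447808 104.73766046  70.        ]
jaw [526.15470956 110.3131487   70.        ]
jaw [515.27233476 210.32560009  70.        ]
```

Request:
{"api": "drive_tool", "payload": {
  "plan": [
    [[0.0058,0.0534,0.002],0],
    [[0.0058,0.0534,0.002],0],
    [[0.0058,0.0534,0],0],
    [[0.0058,0.0534,0],0],
    [[0.0058,0.0534,0],0],
    [[0.0058,0.0534,0],0],
    [[0,0,0],0],
    [[0,0,0],0]
  ]
}}

```text
clock: 2.7
position: [564.8, -159.9, 227.5]
ee_rot: [0.999, 0.043, -0.0, -0.0]
contact_force: [-0.1, 0.5, -0.1]
gripper_width: 85.1
```

Run:
```python
from h import *
p,R,s=tp(); print(p,R.as_euler("ZYX",degrees=True),s["joints"],s["contact_force"])
d=snap("wrist","2")
crop(d,190,120,370,280,4.2,"pics/c6.png")
print(proj(d,(553.5,-161,114)))
```

```text
[ 564.79505122 -159.91787971  227.48736027] [ 4.94476286e+00  3.47987157e-02 -1.79982978e+02] [-3.36800236e-04  3.23671974e-01 -9.48937605e-02 -2.66353260e-04
 -1.15286139e+00  1.65754361e+00] [-0.06788899  0.54085095 -0.08516119]
[283.17934733 212.51013195]
```

View pics/c6.png

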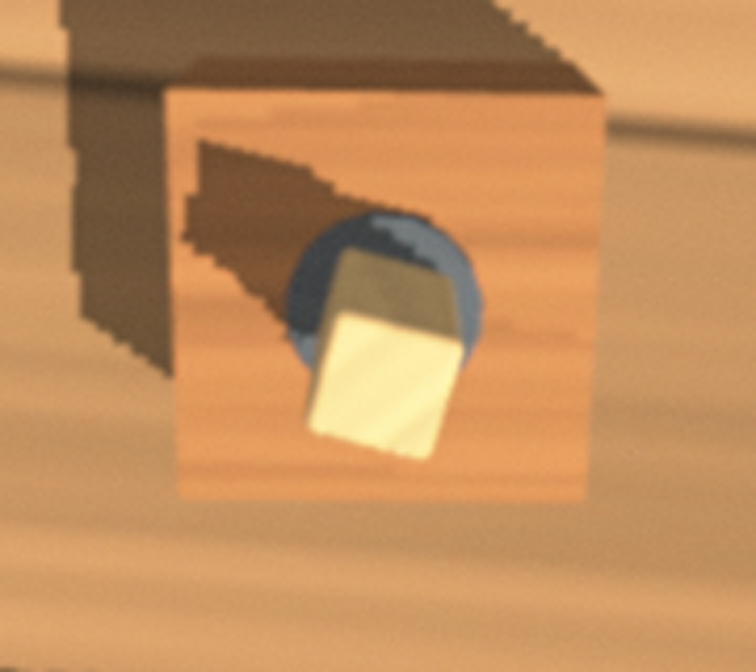

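The close crop shows the stand's top with the tool in it. The handle top has corners at (340,312), (463,347), (427,460) and (308,430) in the crop. It is turned relative to the block.

Run:
```python
from h import *
d=load("wrist2"); S=lambda x,y:((x+.5)/4.2-.5+190,(y+.5)/4.2-.5+120)
H=np.array([atz(d,*S(*p),114) for p in [(340,312),(463,347),(427,460),(308,430)]]); print(H.mean(0))
B=np.array([atz(d,*S(*p),60) for p in [(165,90),(605,95),(585,500),(178,500)]]); print(B.round(1)); print(B.mean(0))
C=atz(d,*S(385,308),66); print("collar",C)
ang=lambda v:np.degrees(np.arctan2(v[1],v[0]))
for Q in(H,B):
  for i in range(4): v=Q[(i+1)%4]-Q[i]; print(np.linalg.norm(v).round(1), (ang(v)+45)%90-45)
```

```text
[ 553.77126478 -159.45516189  114.        ]
[[ 595.4 -110.7   60. ]
 [ 602.1 -200.3   60. ]
 [ 512.7 -207.5   60. ]
 [ 504.9 -117.3   60. ]]
[ 553.78167625 -158.95113215   60.        ]
collar [ 554.84825416 -159.26902607   66.        ]
22.7 -11.582684299067495
22.5 -11.16910904572444
22.3 -10.153130839325783
23.0 -10.178656059265627
89.9 4.309171724872954
89.7 4.581567277902195
90.5 4.975336836897668
90.7 4.201058058168293
```

Request:
{"api": "drive_tool", "payload": {
  "plan": [
    [[0,0,0.015],7.8],
    [[0,0,0.02],7.9],
    [[-0.0054,0.0009,0.02],0],
    [[-0.0054,0.0009,0.02],0],
    [[0,0,0.025],0],
    [[0,0,0.02],0],
    [[0,0,0.008],0],
    [[0,0,0.0035],0],
    [[0,0,0],0]
  ]
}}

```text
clock: 3.88
position: [554.5, -159.6, 96.9]
ee_rot: [0.996, -0.093, 0.001, 0.0]
contact_force: [0.1, -0.5, 0.2]
gripper_width: 85.7
```

Run:
```python
from h import *
p,R,s=tp(); print(p,R.as_euler("ZYX",degrees=True),s["contact_force"])
d=snap("wrist","3")
```

```text
[ 554.48348315 -159.59445624   96.91723238] [-1.06427144e+01 -6.18360471e-02 -1.79997489e+02] [ 0.0674319  -0.4706877   0.16941683]
```

View pics/wrist3.png

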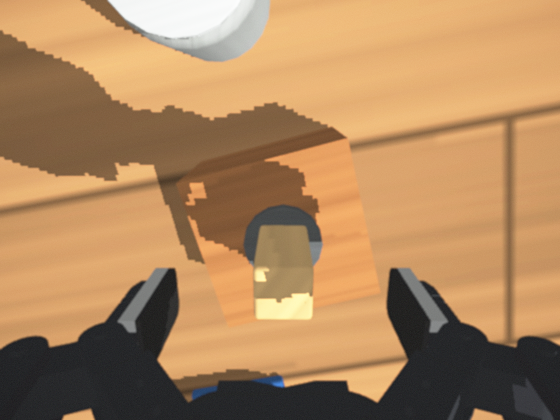

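The handle is square between the open fingers, centred at column 284 against the finger centre at 283. I'll close on it.

Request:
{"api": "drive_tool", "payload": {
  "plan": [
    [[0,0,0.0005],0],
    [[0,0,0],0],
    [[0,0,0],0],
    [[0,0,0],0],
    [[0,0,0],0],
    [[0,0,0],0]
  ],
  "fingers": 1
}}

```text
clock: 4.68
position: [554.4, -160.0, 96.2]
ee_rot: [0.996, -0.093, 0.0, 0.0]
contact_force: [0.1, 0.8, 2.9]
gripper_width: 22.7
```

Request:
{"api": "drive_tool", "payload": {
  "plan": [
    [[0,0,-0.01],0],
    [[0,0,-0.02],0],
    [[0,0,-0.03],0],
    [[0,0,-0.03],0],
    [[0,0,-0.03],0],
    [[0,0,0],0],
    [[0,0,0],0]
  ]
}}

```text
clock: 5.55
position: [553.0, -159.7, 214.7]
ee_rot: [0.996, -0.093, -0.001, -0.0]
contact_force: [-0.6, -0.6, -1.9]
gripper_width: 22.7
```

Run:
```python
from h import *
p,R,s=tp(); print(p,R.as_euler("ZYX",degrees=True),s["contact_force"],s["wrist_torque"],s["gripper_width"])
d=snap("wrist","4"); e=snap("side","4"); s=snap("scene","4")
crop(e,290,170,400,290,5,"pics/c7.png")
crop(s,170,180,280,300,5,"pics/c8.png")
```

```text
[ 553.0499006  -159.68566793  214.65033375] [-1.07087182e+01  1.37736011e-01 -1.79972729e+02] [-0.60620674 -0.63087524 -1.88819346] [-0.02488188  0.02400986 -0.02648255] 22.672875983397496
```

View pics/c7.png

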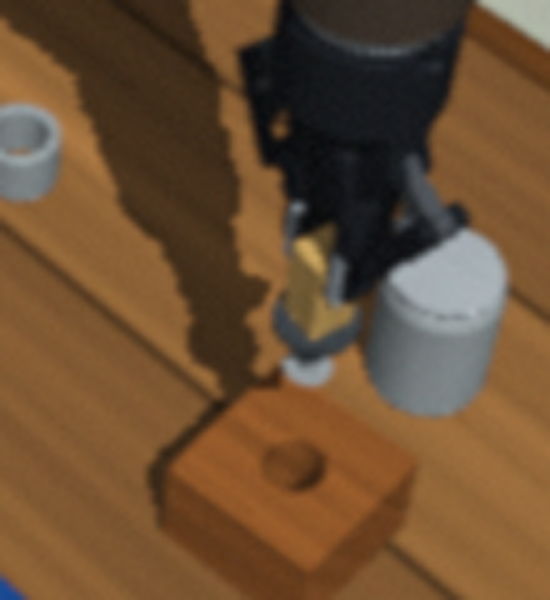

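View pics/wrist4.png

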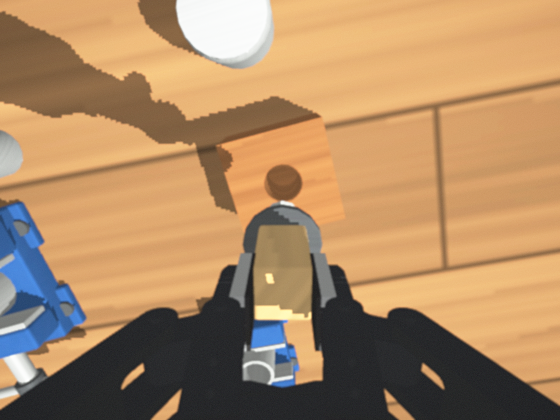

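View pics/c8.png

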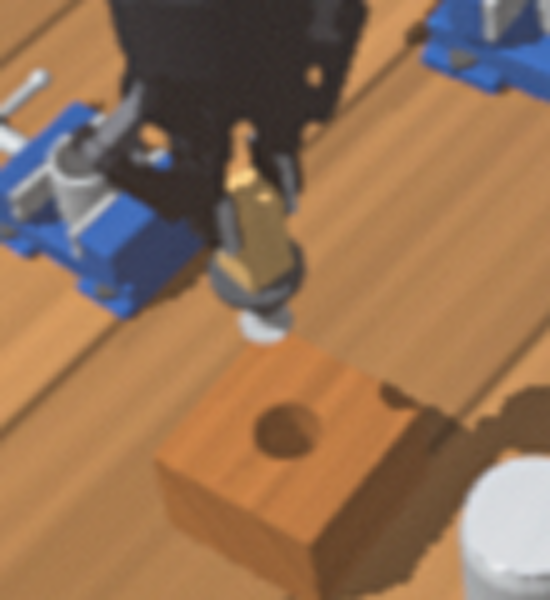

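Run:
```python
from h import *
w=load("wrist4");e=load("side4");s=load("scene4")
S=lambda x,y,o,f:((x+.5)/f-.5+o[0],(y+.5)/f-.5+o[1])
e_=lambda x,y:S(x,y,(290,170),5); s_=lambda x,y:S(x,y,(170,180),5)
print("hole tri",tri(s,s_(287,430),e,e_(293,465)),atz(s,*s_(287,430),60),atz(e,*e_(293,465),60),"wrist",atz(w,283.5,182,60))
print("blade disc tri",tri(s,s_(264,325),e,e_(305,368)))
print("collar tri",tri(s,s_(257,277),e,e_(316,325)))
X=(553.05,-159.7)
for z in(137.4,144.4,178.4,181):
  print(z,(proj(s,X+(z,))-[170,180])*5,(proj(e,X+(z,))-[290,170])*5,proj(w,X+(z,)))
```

```text
hole tri [ 553.63980563 -160.84812486   62.19696693] [ 552.67787408 -161.20952425   60.        ] [ 555.28045515 -158.44612373   60.        ] wrist [ 554.35176756 -160.2760525    60.        ]
blade disc tri [ 551.87928755 -160.60545836  143.9445319 ]
collar tri [ 552.74737561 -161.18765715  178.70442226]
137.4 [269.905663   327.57658764] [305.15213331 376.08161465] [283.26224826 213.94360174]
144.4 [268.20008958 318.14186538] [306.61719012 367.37795208] [283.27994154 217.6657713 ]
178.4 [259.67799283 271.00017394] [313.93873308 323.88186432] [283.38319378 239.38713669]
181 [259.00956746 267.30264463] [314.51307944 320.46976661] [283.3925279  241.35077353]
```

Request:
{"api": "drive_tool", "payload": {
  "plan": [
    [[-0.0227,-0.0491,0],0],
    [[-0.0227,-0.0491,0],0],
    [[-0.0227,-0.0491,0],0],
    [[-0.0227,-0.0491,0],0],
    [[-0.0227,-0.0491,0],0],
    [[-0.0226,-0.0491,0],-8.3],
    [[0,0,0],-8.4],
    [[0,0,0.005],0],
    [[0,0,0.005],0],
    [[0,0,0],0]
  ]
}}

```text
clock: 6.95
position: [474.6, 153.8, 204.9]
ee_rot: [0.999, 0.051, -0.001, 0.001]
contact_force: [-0.4, 0.4, -1.2]
gripper_width: 23.1
```

Run:
```python
from h import *
p,R,s=tp(); print(p,R.as_euler("ZYX",degrees=True),s["contact_force"],s["joints"])
d=snap("wrist","5"); e=snap("side","5"); s=snap("scene","5")
crop(e,190,130,310,260,4.6,"pics/c9.png")
crop(s,230,110,370,230,5,"pics/c10.png")
```

```text
[474.60135259 153.82365633 204.87141483] [5.87662125e+00 1.05143209e-01 1.79944497e+02] [-0.35544296  0.39042791 -1.16989318] [ 6.39407545e-01  1.94287380e-01 -3.34476636e-01 -1.22694045e-04
 -1.04410469e+00  1.03401785e+00]
```

View pics/c9.png

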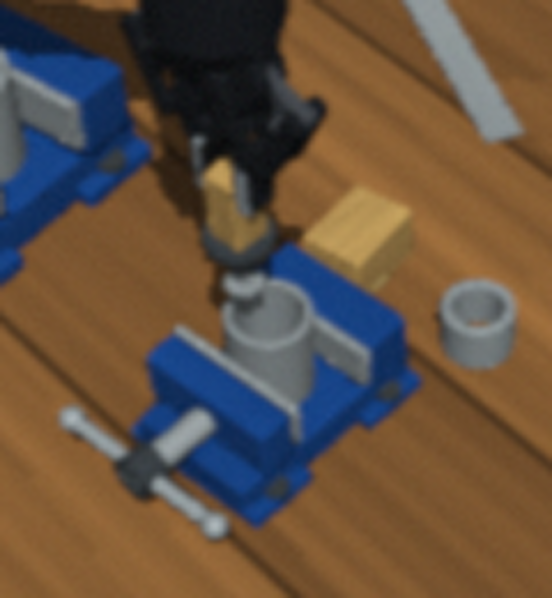

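View pics/c10.png

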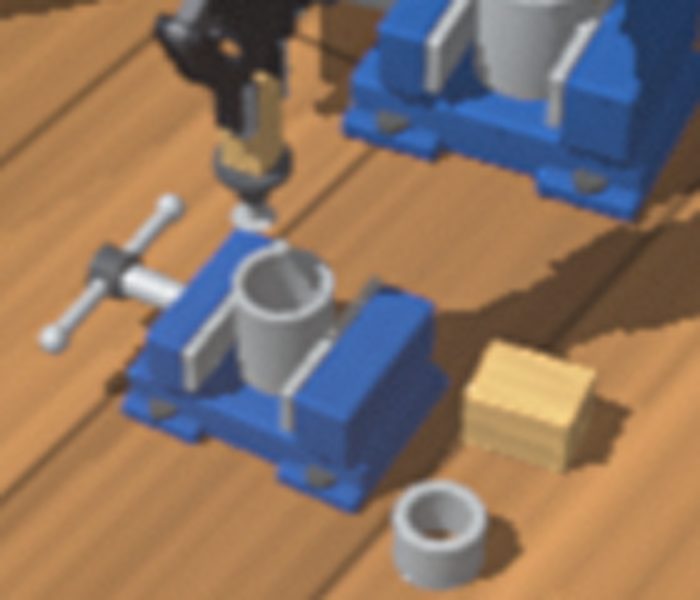

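View pics/wrist5.png

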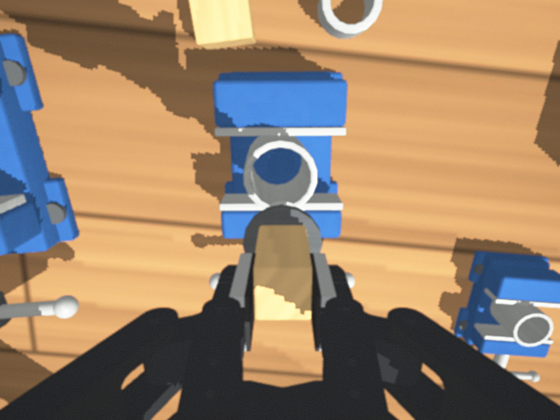

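Run:
```python
from h import *
w=load("wrist5");e=load("side5");s=load("scene5")
crop(w,210,110,350,250,5,"pics/c11.png")
S=lambda x,y,o,f:((x+.5)/f-.5+o[0],(y+.5)/f-.5+o[1])
e_=lambda x,y:S(x,y,(190,130),4.6); s_=lambda x,y:S(x,y,(230,110),5)
print("mouth",tri(s,s_(284,281),e,e_(268.5,314)),"blade disc",tri(s,s_(253,215),e,e_(244,287)),"collar",tri(s,s_(252,165),e,e_(239,240)))
for z in (88,92,96): print(z, atz(w,281.5,174.5,z))
```

```text
mouth [490.77995677 155.46191331  96.3619714 ] blade disc [473.23260879 152.47729288 136.07041992] collar [474.19029268 152.60992308 172.51185973]
88 [491.4821452  156.56995947  88.        ]
92 [492.41682709 156.65746587  92.        ]
96 [493.35150898 156.74497227  96.        ]
```

View pics/c11.png

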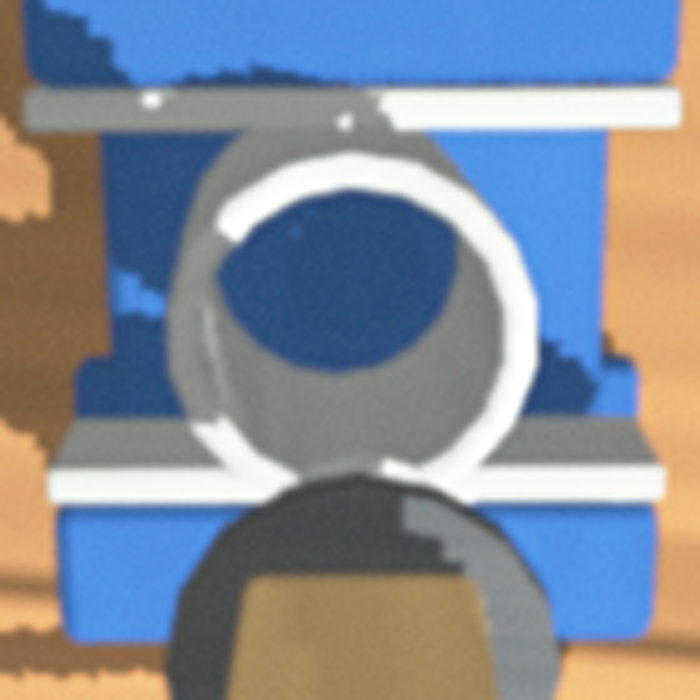

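Request:
{"api": "drive_tool", "payload": {
  "plan": [
    [[0,-0.0013,0.01],0],
    [[0,0,0.008],0],
    [[0,0,0.005],0],
    [[0,0,0],0],
    [[0,0,0],0]
  ]
}}

```text
clock: 7.72
position: [475.0, 156.2, 183.0]
ee_rot: [0.999, 0.053, 0.0, -0.0]
contact_force: [0.2, 0.5, -0.7]
gripper_width: 22.5
```

Request:
{"api": "drive_tool", "payload": {
  "plan": [
    [[0,0,0.002],0],
    [[0,0,0.002],0],
    [[0,0,0],0]
  ]
}}

```text
clock: 8.1
position: [474.6, 156.0, 178.6]
ee_rot: [0.999, 0.052, -0.0, 0.0]
contact_force: [-0.1, 0.7, -1.2]
gripper_width: 22.8
```

Request:
{"api": "drive_tool", "payload": {
  "plan": [
    [[0,0.0006,0.002],0],
    [[0,0,0.002],0],
    [[0,0,0],0]
  ]
}}

```text
clock: 8.48
position: [474.7, 155.4, 174.6]
ee_rot: [0.999, 0.052, -0.0, 0.0]
contact_force: [0.3, -0.1, -0.9]
gripper_width: 22.9
```

Request:
{"api": "drive_tool", "payload": {
  "plan": [
    [[0,0,0.001],0],
    [[0,0,0.001],0],
    [[0,0,0],0]
  ]
}}

```text
clock: 8.85
position: [474.8, 155.5, 172.7]
ee_rot: [0.999, 0.053, -0.0, 0.0]
contact_force: [-0.7, -0.2, -2.2]
gripper_width: 22.7
```

Request:
{"api": "drive_tool", "payload": {
  "plan": [
    [[0,0,0.001],0],
    [[0,0,0],0],
    [[0,0,0],0]
  ]
}}

```text
clock: 9.22
position: [474.8, 155.5, 171.8]
ee_rot: [0.999, 0.053, 0.0, 0.0]
contact_force: [-0.7, 0.3, -0.9]
gripper_width: 22.5
```

Request:
{"api": "drive_tool", "payload": {
  "plan": [
    [[0,0,0.001],0],
    [[0,0,0],0],
    [[0,0,0],0]
  ]
}}

```text
clock: 9.6
position: [474.8, 155.5, 170.8]
ee_rot: [0.999, 0.053, -0.0, 0.0]
contact_force: [0.0, -0.1, -1.3]
gripper_width: 22.6
```

Request:
{"api": "drive_tool", "payload": {
  "plan": [
    [[0,0,0.001],0],
    [[0,0,0],0],
    [[0,0,0],0]
  ]
}}

```text
clock: 9.98
position: [474.8, 155.5, 169.8]
ee_rot: [0.999, 0.052, 0.0, -0.0]
contact_force: [-0.2, -0.3, -1.6]
gripper_width: 22.9
```

Request:
{"api": "drive_tool", "payload": {
  "plan": [
    [[0,0,0.001],0],
    [[0,0,0],0],
    [[0,0,0],0]
  ]
}}

```text
clock: 10.35
position: [474.8, 155.5, 168.8]
ee_rot: [0.999, 0.053, 0.0, 0.0]
contact_force: [0.1, 0.6, -1.3]
gripper_width: 22.4
```

Request:
{"api": "drive_tool", "payload": {
  "plan": [
    [[0,0,0.001],0],
    [[0,0,0],0],
    [[0,0,0],0]
  ]
}}

```text
clock: 10.72
position: [474.8, 155.5, 167.8]
ee_rot: [0.999, 0.053, 0.0, 0.0]
contact_force: [-0.1, -0.0, -0.7]
gripper_width: 22.6
```

Request:
{"api": "drive_tool", "payload": {
  "plan": [
    [[0,0,0.001],0],
    [[0,0,0],0],
    [[0,0,0],0]
  ]
}}

```text
clock: 11.1
position: [475.0, 155.6, 167.0]
ee_rot: [0.999, 0.053, 0.0, -0.0]
contact_force: [-0.2, 0.3, -0.2]
gripper_width: 22.4
```

Request:
{"api": "drive_tool", "payload": {
  "plan": [
    [[0,0,0.001],0],
    [[0,0,0],0],
    [[0,0,0],0]
  ]
}}

```text
clock: 11.48
position: [475.0, 155.6, 166.0]
ee_rot: [0.999, 0.053, 0.0, -0.0]
contact_force: [-0.6, -1.2, 1.6]
gripper_width: 22.5
```

Request:
{"api": "drive_tool", "payload": {
  "plan": [
    [[0,0,0.0008],0],
    [[0,0,0],0],
    [[0,0,0],0]
  ]
}}

```text
clock: 11.85
position: [475.0, 155.6, 165.2]
ee_rot: [0.999, 0.053, 0.0, -0.0]
contact_force: [0.3, -0.8, 3.4]
gripper_width: 22.6
```

Run:
```python
from h import *
for i in range(2):
    d=snap("wrist","6"); p,R,s=tp(); print(p,s["contact_force"],s["clock"])
s=snap("scene","6"); p,R,q=tp(); print(p,q["contact_force"])
e=snap("side","6"); p,R,q=tp(); print(p,q["contact_force"])
a=cv2.resize(e["image"][150:240,200:300,::-1],None,fx=4,fy=4,interpolation=2)
b=cv2.resize(s["image"][130:220,240:340,::-1],None,fx=4,fy=4,interpolation=2)
cv2.imwrite("pics/c12.png",np.hstack([a,b]))
```

```text
[474.97568857 155.54308756 165.20968556] [0.27847674 0.16050416 3.9702263 ] 11.9
[474.98903378 155.59007204 165.19306872] [0.3858852  0.389124   2.84055391] 11.95
[474.94876522 155.55898811 165.17445072] [-7.48620172e-01  2.29939684e-03  3.40655771e+00]
[474.97026879 155.53862006 165.1536342 ] [-0.8093556  -0.79804508  3.46713571]
```

View pics/c12.png

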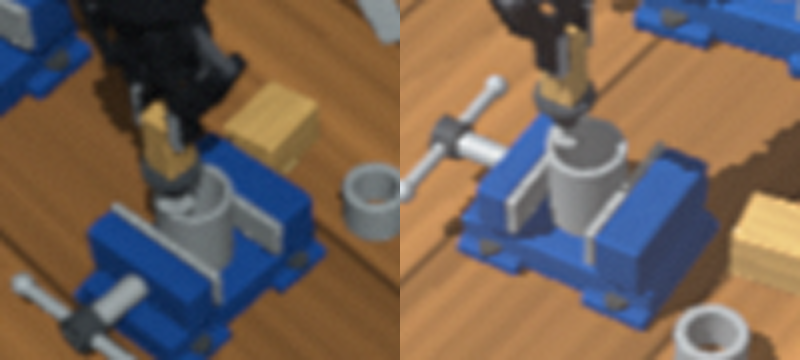

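Request:
{"api": "drive_tool", "payload": {
  "plan": [
    [[0,-0.0018,0],0],
    [[0.0004,-0.0022,0],0],
    [[0.0007,-0.0021,0],0]
  ]
}}

```text
clock: 12.42
position: [475.3, 161.0, 165.0]
ee_rot: [0.999, 0.053, -0.0, 0.001]
contact_force: [1.4, -5.6, 3.6]
gripper_width: 22.8
```

```bash
cat >> h.py <<'E'
C0=np.array([491.5,156.9]); YAW=np.radians(6.0)
def vf(p): 
    d=np.array(p[:2])-C0; c,s=np.cos(YAW),np.sin(YAW); return np.array([c*d[0]+s*d[1],-s*d[0]+c*d[1]])
def rep(n,r=16.8,step=7.5,F=None):
    p,R,s=tp(); v=vf(p); ph=np.degrees(np.arctan2(v[1],v[0])); f=s["contact_force"]
    print("vise",v.round(2),"r",np.hypot(*v).round(2),"phi",ph.round(1),"z",p[2].round(2),"f",f.round(2),"yaw",R.as_euler("ZYX",degrees=True).round(2))
    cur=v
    t=np.radians(ph-step*np.arange(1,n+1)); P=np.c_[r*np.cos(t),r*np.sin(t)]
    Q=np.vstack([[cur],P]); D=np.diff(Q,axis=0)
    print("rows m",[[round(a/1000,4),round(-b/1000,4)] for a,b in D],"end",P[-1].round(2))
E
python3 -c "
from h import *
rep(4)"
```

```text
vise [-15.71   5.74] r 16.72 phi 159.9 z 164.97 f [ 1.43 -5.61  3.57] yaw [6.040e+00 4.000e-02 1.799e+02]
rows m [[np.float64(0.0008), np.float64(-0.002)], [np.float64(0.0011), np.float64(-0.0019)], [np.float64(0.0014), np.float64(-0.0017)], [np.float64(0.0016), np.float64(-0.0015)]] end [-10.78  12.88]
```

Request:
{"api": "drive_tool", "payload": {
  "plan": [
    [[0.0008,-0.002,-0.0005],0],
    [[0.0011,-0.0019,0],0],
    [[0.0014,-0.0017,0],0],
    [[0.0016,-0.0015,0],0]
  ]
}}

```text
clock: 12.92
position: [478.5, 167.8, 165.1]
ee_rot: [0.999, 0.052, -0.002, 0.002]
contact_force: [0.5, -6.4, 4.7]
gripper_width: 22.2
```

```bash
python3 -c "
from h import *
rep(4)"
```

```text
vise [-11.83  12.21] r 17.0 phi 134.1 z 165.15 f [ 0.46 -6.36  4.72] yaw [  6.02   0.19 179.82]
rows m [[np.float64(0.0018), np.float64(-0.0013)], [np.float64(0.0018), np.float64(-0.0012)], [np.float64(0.002), np.float64(-0.0009)], [np.float64(0.0021), np.float64(-0.0007)]] end [-4.1  16.29]
```

Request:
{"api": "drive_tool", "payload": {
  "plan": [
    [[0.0005,-0.0004,-0.0013],0],
    [[0.0015,-0.0011,0],0],
    [[0.0018,-0.0011,-0.0002],0]
  ]
}}

```text
clock: 13.3
position: [481.1, 170.7, 166.1]
ee_rot: [0.999, 0.052, -0.003, 0.002]
contact_force: [-1.2, -5.3, 3.4]
gripper_width: 22.6
```

```bash
python3 -c "
from h import *
rep(4)"
```

```text
vise [-8.9  14.78] r 17.25 phi 121.0 z 166.09 f [-1.22 -5.32  3.4 ] yaw [  5.99   0.31 179.81]
rows m [[np.float64(0.0022), np.float64(-0.0006)], [np.float64(0.0021), np.float64(-0.0007)], [np.float64(0.0021), np.float64(-0.0005)], [np.float64(0.0022), np.float64(-0.0002)]] end [-0.3 16.8]
```

Request:
{"api": "drive_tool", "payload": {
  "plan": [
    [[0.0021,-0.0002,-0.0005],0],
    [[0.0021,-0.0003,-0.0001],0],
    [[0.0021,-0.0004,0],0],
    [[0.0022,-0.0001,0],0]
  ]
}}

```text
clock: 13.8
position: [490.7, 174.1, 167.2]
ee_rot: [0.999, 0.052, -0.001, 0.0]
contact_force: [-3.2, -2.8, 3.0]
gripper_width: 22.6
```

```bash
python3 -c "
from h import *
rep(4,16.5)"
```

```text
vise [ 1.02 17.19] r 17.22 phi 86.6 z 167.18 f [-3.17 -2.76  3.03] yaw [6.0000e+00 1.0000e-01 1.7999e+02]
rows m [[np.float64(0.0021), np.float64(0.001)], [np.float64(0.0021), np.float64(0.0005)], [np.float64(0.002), np.float64(0.0008)], [np.float64(0.0019), np.float64(0.0011)]] end [ 9.09 13.77]
```

Request:
{"api": "drive_tool", "payload": {
  "plan": [
    [[0.0021,0.0008,0],0],
    [[0.0021,0.0005,0],0],
    [[0.002,0.0008,0],0],
    [[0.0019,0.0011,0.0001],0]
  ]
}}

```text
clock: 14.3
position: [500.1, 172.1, 167.6]
ee_rot: [0.999, 0.052, 0.0, -0.0]
contact_force: [-1.8, -0.4, 2.0]
gripper_width: 22.8
```

```bash
python3 -c "
from h import *
rep(4,16.5)"
```

```text
vise [10.1  14.26] r 17.48 phi 54.7 z 167.6 f [-1.82 -0.44  1.99] yaw [ 6.0200e+00 -5.0000e-02 -1.7995e+02]
rows m [[np.float64(0.0011), np.float64(0.0022)], [np.float64(0.0015), np.float64(0.0016)], [np.float64(0.0013), np.float64(0.0017)], [np.float64(0.001), np.float64(0.0019)]] end [14.99  6.9 ]
```

Request:
{"api": "drive_tool", "payload": {
  "plan": [
    [[0.0011,0.002,0.0003],0],
    [[0.0014,0.0016,0.0002],0],
    [[0.0013,0.0017,0.0002],0],
    [[0.001,0.0019,0.0001],0]
  ]
}}

```text
clock: 14.8
position: [505.5, 165.2, 166.8]
ee_rot: [0.999, 0.053, 0.0, -0.0]
contact_force: [-1.5, 0.4, 1.3]
gripper_width: 22.2
```

```bash
python3 -c "
from h import *
rep(4,16.7)"
```

```text
vise [14.75  6.84] r 16.26 phi 24.9 z 166.8 f [-1.49  0.43  1.26] yaw [ 6.0300e+00 -4.0000e-02 -1.7998e+02]
rows m [[np.float64(0.0012), np.float64(0.0019)], [np.float64(0.0005), np.float64(0.0021)], [np.float64(0.0002), np.float64(0.0022)], [np.float64(-0.0001), np.float64(0.0022)]] end [16.63 -1.49]
```

Request:
{"api": "drive_tool", "payload": {
  "plan": [
    [[0.0012,0.0018,0.0006],0],
    [[0.0005,0.0021,0.0002],0],
    [[0.0002,0.0022,0.0002],0],
    [[-0.0001,0.0022,0.0001],0]
  ]
}}

```text
clock: 15.3
position: [508.2, 157.3, 165.9]
ee_rot: [0.999, 0.053, 0.001, -0.0]
contact_force: [-2.8, 2.6, 3.1]
gripper_width: 22.7
```

```bash
python3 -c "
from h import *
rep(4,16.7)"
```

```text
vise [16.64 -1.31] r 16.69 phi -4.5 z 165.86 f [-2.83  2.57  3.11] yaw [ 6.0300e+00 -6.0000e-02 -1.7996e+02]
rows m [[np.float64(-0.0003), np.float64(0.0022)], [np.float64(-0.0006), np.float64(0.0021)], [np.float64(-0.0009), np.float64(0.002)], [np.float64(-0.0011), np.float64(0.0019)]] end [13.76 -9.46]
```

Axial force is 4.4 N with 3.8 N sideways, which is good. The +y side is higher, so I'll keep going down along the lean.

Request:
{"api": "drive_tool", "payload": {
  "plan": [
    [[-0.0003,0.0022,0.0001],0],
    [[-0.0006,0.0021,0.0001],0],
    [[-0.0009,0.002,0.0001],0],
    [[-0.0011,0.0019,0.0001],0]
  ]
}}

```text
clock: 15.8
position: [506.5, 149.0, 165.5]
ee_rot: [0.999, 0.053, 0.001, -0.001]
contact_force: [-1.0, 3.5, 2.7]
gripper_width: 22.4
```

```bash
python3 -c "
from h import *
rep(4,16.7)"
```

```text
vise [14.07 -9.42] r 16.93 phi -33.8 z 165.55 f [-0.99  3.53  2.69] yaw [ 6.0300e+00 -1.2000e-01 -1.7994e+02]
rows m [[np.float64(-0.0015), np.float64(0.0016)], [np.float64(-0.0015), np.float64(0.0015)], [np.float64(-0.0017), np.float64(0.0013)], [np.float64(-0.0019), np.float64(0.0011)]] end [  7.37 -14.98]
```

Request:
{"api": "drive_tool", "payload": {
  "plan": [
    [[-0.0015,0.0016,0.0001],0],
    [[-0.0015,0.0015,0.0001],0],
    [[-0.0017,0.0013,0.0001],0],
    [[-0.0019,0.0011,0.0001],0]
  ]
}}

```text
clock: 16.3
position: [500.4, 142.7, 165.1]
ee_rot: [0.999, 0.053, 0.001, -0.0]
contact_force: [1.6, 4.2, 2.1]
gripper_width: 22.6
```

```bash
python3 -c "
from h import *
rep(4,16.7)"
```

```text
vise [  7.4 -15.1] r 16.82 phi -63.9 z 165.08 f [1.61 4.15 2.08] yaw [ 6.0300e+00 -1.1000e-01 -1.7996e+02]
rows m [[np.float64(-0.0021), np.float64(0.0007)], [np.float64(-0.0021), np.float64(0.0006)], [np.float64(-0.0022), np.float64(0.0003)], [np.float64(-0.0022), np.float64(-0.0)]] end [ -1.13 -16.66]
```

Request:
{"api": "drive_tool", "payload": {
  "plan": [
    [[-0.0021,0.0007,0.0001],0],
    [[-0.0021,0.0006,0.0001],0],
    [[-0.0022,0.0003,0],0],
    [[-0.0022,0,0],0]
  ]
}}

```text
clock: 16.8
position: [491.6, 139.9, 164.7]
ee_rot: [0.999, 0.053, 0.0, 0.0]
contact_force: [3.3, 2.1, 1.8]
gripper_width: 22.7
```

```bash
python3 -c "
from h import *
rep(4,16.7)"
```

```text
vise [ -1.65 -16.94] r 17.02 phi -95.6 z 164.75 f [3.31 2.05 1.83] yaw [ 6.0300e+00 -5.0000e-02  1.7999e+02]
rows m [[np.float64(-0.0021), np.float64(-0.0007)], [np.float64(-0.0021), np.float64(-0.0006)], [np.float64(-0.002), np.float64(-0.0009)], [np.float64(-0.0019), np.float64(-0.0012)]] end [ -9.71 -13.59]
```

Axial is 3.1 N and the total about 5 N. I'll press slightly more, then rise along the lean.

Request:
{"api": "drive_tool", "payload": {
  "plan": [
    [[-0.0021,-0.0005,0.0003],0],
    [[-0.0021,-0.0006,0],0],
    [[-0.002,-0.0009,0],0],
    [[-0.0019,-0.0012,0],0]
  ]
}}

```text
clock: 17.3
position: [483.0, 142.2, 164.4]
ee_rot: [0.999, 0.053, 0.0, 0.0]
contact_force: [3.0, 0.7, 2.7]
gripper_width: 22.6
```

```bash
python3 -c "
from h import *
rep(4,16.7)"
```

```text
vise [-10.03 -13.74] r 17.01 phi -126.1 z 164.37 f [2.97 0.65 2.74] yaw [  6.03  -0.   179.98]
rows m [[np.float64(-0.0015), np.float64(-0.0017)], [np.float64(-0.0015), np.float64(-0.0016)], [np.float64(-0.0013), np.float64(-0.0018)], [np.float64(-0.001), np.float64(-0.0019)]] end [-15.27  -6.76]
```

Request:
{"api": "drive_tool", "payload": {
  "plan": [
    [[-0.0015,-0.0016,-0.0001],0],
    [[-0.0015,-0.0016,-0.0001],0],
    [[-0.0013,-0.0018,-0.0001],0],
    [[-0.001,-0.0019,-0.0001],0]
  ]
}}

```text
clock: 17.8
position: [476.8, 148.4, 164.7]
ee_rot: [0.999, 0.052, -0.0, 0.0]
contact_force: [4.6, -0.7, 3.2]
gripper_width: 22.9
```

```bash
python3 -c "
from h import *
rep(4,16.7)"
```

```text
vise [-15.53  -6.96] r 17.02 phi -155.9 z 164.65 f [ 4.64 -0.69  3.18] yaw [6.0200e+00 4.0000e-02 1.7996e+02]
rows m [[np.float64(-0.0005), np.float64(-0.0022)], [np.float64(-0.0005), np.float64(-0.0021)], [np.float64(-0.0002), np.float64(-0.0022)], [np.float64(0.0001), np.float64(-0.0022)]] end [-16.61   1.71]
```

Request:
{"api": "drive_tool", "payload": {
  "plan": [
    [[-0.0003,-0.0022,-0.0002],0],
    [[-0.0005,-0.0021,-0.0002],0],
    [[-0.0002,-0.0022,-0.0001],0],
    [[0,-0.002,-0.0001],0],
    [[0,0,0],0]
  ]
}}

```text
clock: 18.42
position: [474.8, 157.0, 165.1]
ee_rot: [0.999, 0.052, -0.0, 0.0]
contact_force: [3.2, -2.4, 3.4]
gripper_width: 22.9
```

```bash
python3 -c "
from h import *
rep(2,16.7)"
```

```text
vise [-16.65   1.82] r 16.74 phi 173.8 z 165.13 f [ 3.2  -2.37  3.37] yaw [6.01e+00 6.00e-02 1.80e+02]
rows m [[np.float64(0.0004), np.float64(-0.0021)], [np.float64(0.0007), np.float64(-0.0021)]] end [-15.57   6.05]
```

Back on the spindle side with the round closed and the forces within limits all along. Now I'll lift off and carry the tool to the stand.

Request:
{"api": "drive_tool", "payload": {
  "plan": [
    [[0.001,0,-0.004],0],
    [[0.001,0,-0.01],0],
    [[0,0,-0.02],0],
    [[0,0,-0.02],0],
    [[0,0,-0.01],0],
    [[0,0,0],0],
    [[0,0,0],0]
  ]
}}

```text
clock: 19.3
position: [476.5, 156.9, 228.4]
ee_rot: [0.999, 0.052, -0.001, 0.0]
contact_force: [-0.2, 0.6, -1.8]
gripper_width: 22.7
```

Run:
```python
from h import *
p,R,s=tp(); print(p,s["contact_force"],R.as_euler("ZYX",degrees=True)); print(shift((554.3,-160,p[2])))
```

```text
[476.4502714  156.92143141 228.35348762] [-0.23331372  0.59115075 -1.75036008] [6.00376607e+00 1.20351787e-01 1.79975561e+02]
[4.42745996e-02 3.23325736e-01 4.49121008e-05]
```

Request:
{"api": "drive_tool", "payload": {
  "plan": [
    [[0.0074,0.0539,0],0],
    [[0.0074,0.0539,0],0],
    [[0.0074,0.0539,0],0],
    [[0.0074,0.0539,0],0],
    [[0.0073,0.0539,0.002],0],
    [[0.0073,0.0538,0.002],0],
    [[0,0,0],0],
    [[0,0,0],0]
  ]
}}

```text
clock: 20.3
position: [554.4, -159.7, 224.2]
ee_rot: [0.999, 0.052, -0.001, -0.0]
contact_force: [-0.4, 0.3, -0.8]
gripper_width: 22.6
```

Run:
```python
from h import *
p,R,q=tp(); print(p,q["contact_force"],R.as_euler("ZYX",degrees=True)); print(shift((554.3,-160,p[2])))
w=snap("wrist","7");s=snap("scene","7");e=snap("side","7")
a=cv2.resize(e["image"][180:290,310:410,::-1],None,fx=4,fy=4,interpolation=2)
b=cv2.resize(s["image"][190:300,180:280,::-1],None,fx=4,fy=4,interpolation=2)
cv2.imwrite("pics/c13.png",np.hstack([a,b]))
```

```text
[ 554.4053626  -159.72436388  224.15378783] [-0.42556355  0.34196538 -0.77089547] [ 5.96921438e+00  1.28859783e-01 -1.79954592e+02]
[-1.33455499e-04  2.63184665e-04  9.15678835e-08]
```

View pics/c13.png

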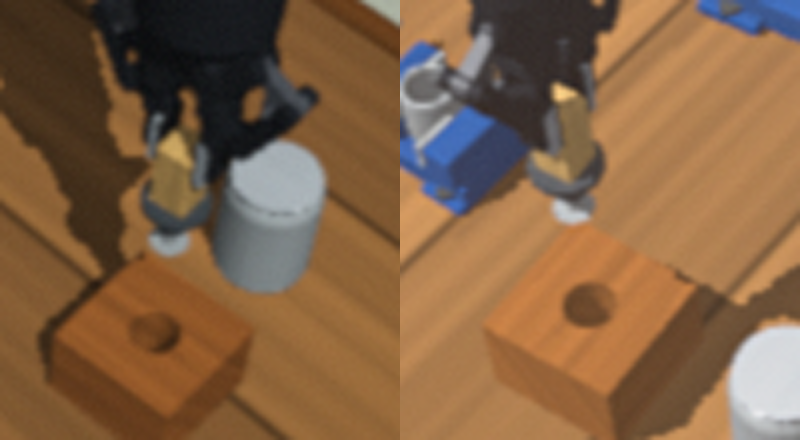

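View pics/wrist7.png

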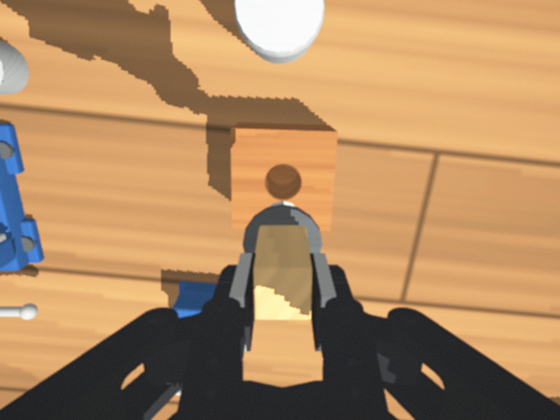

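Run:
```python
from h import *
w=load("wrist7");e=load("side7");s=load("scene7")
S=lambda x,y,o,f:((x+.5)/f-.5+o[0],(y+.5)/f-.5+o[1])
E=lambda x,y:S(x,y,(310,180),4); T=lambda x,y:S(x,y,(180,190),4)
h=tri(s,T(190,305),e,E(155,332)); b=tri(s,T(172,208),e,E(169,242)); c=tri(s,T(166,172),e,E(177,205))
print(h,b,c,"wrist hole",atz(w,283.5,181.5,60),"collar",atz(w,283,240,191))
```

```text
[ 554.14843519 -161.04568481   61.76435142] [ 553.79060707 -160.71528548  155.56808837] [ 555.24329172 -161.26015068  189.77295806] wrist hole [ 554.03957225 -160.12667281   60.        ] collar [ 555.55117927 -159.49568869  191.        ]
```

Request:
{"api": "drive_tool", "payload": {
  "plan": [
    [[0,0,0.02],0],
    [[0,0,0.03],0],
    [[0,0,0.025],0],
    [[0,0,0.015],0],
    [[0,0,0.01],0],
    [[0,0,0.008],0],
    [[0,0,0.006],0],
    [[0,0,0],0]
  ]
}}

```text
clock: 21.45
position: [554.9, -159.8, 111.2]
ee_rot: [0.999, 0.052, -0.0, 0.0]
contact_force: [-0.2, 0.1, -1.6]
gripper_width: 22.4
```

Request:
{"api": "drive_tool", "payload": {
  "plan": [
    [[0,0,0.004],0],
    [[0,0,0.004],0],
    [[0,0,0.003],0],
    [[0,0,0],0]
  ]
}}

```text
clock: 21.95
position: [554.8, -159.8, 100.0]
ee_rot: [0.999, 0.053, -0.0, -0.0]
contact_force: [-0.8, -0.0, -1.5]
gripper_width: 23.2
```

Request:
{"api": "drive_tool", "payload": {
  "plan": [
    [[0,0,0.0015],0],
    [[0,0,0.001],0],
    [[0,0,0],0]
  ]
}}

```text
clock: 22.32
position: [555.0, -159.7, 97.8]
ee_rot: [0.999, 0.053, -0.0, -0.0]
contact_force: [-0.5, -0.0, -2.0]
gripper_width: 22.6
```

Request:
{"api": "drive_tool", "payload": {
  "plan": [
    [[0,0,0.0006],0],
    [[0,0,0.0006],0],
    [[0,0,0],0]
  ]
}}

```text
clock: 22.7
position: [555.0, -159.7, 96.6]
ee_rot: [0.999, 0.053, -0.0, -0.0]
contact_force: [-0.0, -0.0, -1.6]
gripper_width: 22.7
```

Request:
{"api": "drive_tool", "payload": {
  "plan": [
    [[0,0,0.0006],0],
    [[0,0,0],0],
    [[0,0,0],0]
  ]
}}

```text
clock: 23.08
position: [555.1, -159.7, 96.2]
ee_rot: [0.999, 0.053, 0.0, 0.0]
contact_force: [0.1, -0.2, 0.3]
gripper_width: 22.3
```

Request:
{"api": "drive_tool", "payload": {
  "plan": [
    [[0,0,0.0004],0],
    [[0,0,0],0],
    [[0,0,0],0]
  ]
}}

```text
clock: 23.45
position: [555.1, -159.8, 96.2]
ee_rot: [0.999, 0.053, 0.0, 0.0]
contact_force: [-1.8, 2.0, 5.4]
gripper_width: 22.4
```

The collar is down: the force rose to +5.4 N at the original height of 96.2. I'll release.

Request:
{"api": "drive_tool", "payload": {
  "plan": [
    [[0,0,0],0],
    [[0,0,0],0],
    [[0,0,0],0],
    [[0,0,0],0],
    [[0,0,0],0],
    [[0,0,0],0],
    [[0,0,0],0],
    [[0,0,0],0]
  ],
  "fingers": -1
}}

```text
clock: 24.45
position: [555.0, -159.7, 95.6]
ee_rot: [0.999, 0.053, 0.0, 0.0]
contact_force: [-0.3, 0.3, -0.3]
gripper_width: 85.6
```

Request:
{"api": "drive_tool", "payload": {
  "plan": [
    [[0,0,-0.01],0],
    [[0,0,-0.025],0],
    [[0,0,-0.04],0],
    [[0,0,-0.04],0],
    [[0,0,-0.03],0],
    [[0,0,0],0],
    [[0,0,0],0]
  ]
}}

```text
clock: 25.32
position: [554.5, -159.6, 240.3]
ee_rot: [0.999, 0.052, -0.0, -0.0]
contact_force: [0.2, 0.8, -0.3]
gripper_width: 85.4
```

Run:
```python
from h import *
p,R,q=tp(); print(p,q["contact_force"],q["gripper_width"])
w=snap("wrist","8");s=snap("scene","8");e=snap("side","8")
a=cv2.resize(e["image"][190:300,310:410,::-1],None,fx=4,fy=4,interpolation=2)
b=cv2.resize(w["image"][100:320,180:380,::-1],None,fx=2,fy=2,interpolation=2)
cv2.imwrite("pics/c14.png",np.hstack([a,b]))
```

```text
[ 554.49133075 -159.59803109  240.26367814] [ 0.1695349   0.79355906 -0.28917913] 85.38402194869653
```

View pics/c14.png

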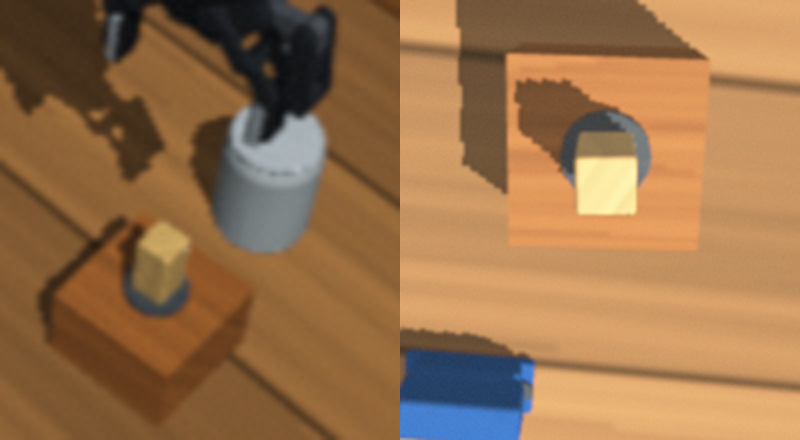

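View pics/scene8.png

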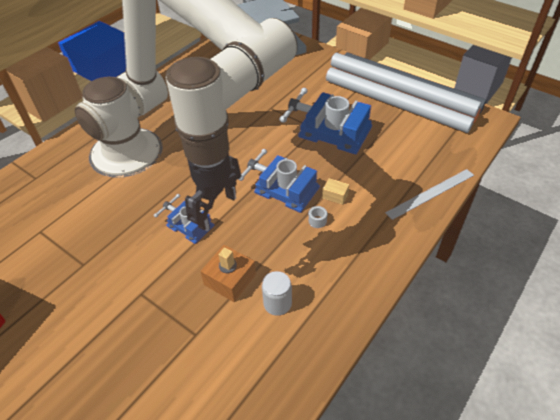

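The tool stands upright and seated in its stand. The fingers are clear of it, and the tin, coupling and offcut are where they were. Handing in.

```bash
python3 -c "
from bench import arm
print(arm.job_done())"
```

```text
the job is handed in; nothing more can be done
None
```

I took the deburring tool from its stand and ran the blade once clockwise round the inner edge of the pipe in the middle-sized vise. It started and ended on the spindle side. The tool is back in its stand and released; I handed in at about 25.5 s of the 72 s, and no verdict was reported.

- **Force on the edge:** I read the force only at the end of each short move, not continuously. After allowing for the tool's weight, the totals came to roughly 3 to 7.5 N. One reading just past 1/8 round reached about 8.8 N, because the pipe leans with its +y side higher; I eased off at once. The readings are noisy by about 0.6 N. No reading passed 10 N, though one between readings could have gone unseen. The lightest part was after 3/8 round, at about 3 N.
- **Blade position:** The tool centre stayed about 16.3 to 17.5 mm from the pipe's axis all the way round, going by my camera estimate of the mouth's centre. The camera measurements of that centre differed by 1 to 2 mm.
- **Back in the stand:** The last pictures show the tool upright with its collar on the block. Contact was felt at the same height at which the tool was first gripped, and the open gripper is about 145 mm above.
- **Bystanders:** The tin, coupling and offcut look unmoved, judged by eye only.

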